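# Prop the washed pickle container's lid ajar on its stay

## Task

The washed flip-top glass container with the orange seal stands wide open on the white turntable and has to air without dust falling in. Flip its orange-knobbed stay up from the mouth until it stands upright, then tip the lid forward so that it comes down and rests ajar on the stay.

Things in the scene. Friction and masses are not known exactly. Their poses are not given: they have to be found in the camera images.
- orange: Glass box with ORANGE seal, fixed on a white turntable (top at 30 mm) that does not turn. 170 (x) x 160 (y) x 90 mm high, 6 mm walls, open, empty. Its green-sealed twin beside it is not part of the job. Origin: centre of underside; x points from its front to its hinge side, z up. Lid hinge: along y at x 85, z 90 mm. Fixed 8 mm cross bar: along y at x -45, z 80 mm; carries the stay at y 0.
- orange_lid (a joint): Lid angle, rad: 0 shut on the rim, 1.57 upright, 1.85 stop, leaning back; starts 1.74 to 1.85. White panel, orange edges, 178 mm from hinge to free edge, 160 wide, 8 thick, 0.25 kg. Soft-close hinge: pushed forward from behind (1-2 N near the free edge) to 1.1 rad or less, it sinks by itself in about 2 s and lands on the raised stay at about 0.51, or shuts if the stay is down.
- orange_stay (a joint): Angle, rad, of the stay, a 9 mm steel rod turning on the cross bar in the container's x-z plane: 0 folded, pointing along +x to the hinge just below the rim; 1.57 straight up; 1.66 stop, leaning slightly to the front. Starts 0 to 0.3. Its slightly stiff pivot (about 0.5 N at the knob) keeps it where it is left; the lid, once resting on it, presses it against the stop.
- orange_knob (a point): Centre of the orange knob at the stay's tip, 75 mm from the cross bar's axis: a drum 20 mm in diameter and 20 mm wide, flat faces towards the container's +y and -y. Fingers closing along y from above can hold it at any stay angle, and it turns between them. Folded: x 30, y 0, z 80 mm in the container's frame, 74 mm above the glass floor, inner walls 74 mm to either side.

How it is judged (in metres and radians):
On the way:
1. the orange container's stay stands up while its lid is still wide open (value of joint orange_stay above 1.3 rad and value of joint orange_lid above 1.4 rad), for 0.2 s.
At the end, for the whole second after the job is handed in: The orange container's stay stands upright (more than 1.4 rad, within about 10 degrees of vertical or at its stop) and the lid lies at rest on it, ajar at 0.51 rad (accepted: 0.35 to 0.70 rad), released (value of joint orange_stay above 1.4 rad and value of joint orange_lid between 0.35 and 0.7 rad and velocity of joint orange_lid between -0.05 and 0.05 rad/s); the robot touches nothing.
It also fails if it takes over 54 s, if anything falls off the work surface, if the arm or the gripper's body presses on something with over 40 N, if the wrist force passes 120 N, or if a joint passes its speed limit or range.

## Robot

A 6-joint arm with a two-finger parallel gripper is mounted at the origin on the work surface. World frame = base frame: x ahead of the robot, y to its left, z up, the work surface at z = 0. Lengths are in m, angles in degrees, forces in N, time in s.
With the tool pointing down it reaches from about 0.25 to 0.725 m from the base axis. Payload 9.7 kg.
Tool frame: the origin (TCP) lies at the very end of the fingers, on their centre line; the grasp point (between the pads) lies 19 mm behind it; z points along the fingers, y is the direction in which the jaws open and shut (so a half turn about z gives the same grasp; the last joint's range is limited). The gripper opens to 85 mm and grips with 20 to 120 N. Pads are 22 mm wide; open, the fingers measure 114 mm over their backs; the gripper's body (76 mm by 85 mm) begins 54 mm behind the grasp point. The pads swing forward as they close: fully open they stand 13 mm farther back than shut.
Start: joints at [-65.604, 4.979, 10.078, 95.1, 0, 90], TCP at [0.227, -0.501, 0.231] pointing down, gripper open.
Joint ranges: [-179.16, 179.16], [-48.56, 103.87], [-65.8, 70.77], [-126.05, 130.52], [-82.76, 87.17], [-180, 180]. Speed limits (degrees/s): [127.2, 127.2, 147.25, 180, 180, 180].

## Interface

Orientations are given as [roll, pitch, yaw] about the fixed x, y, z axes, in that order (R = Rz(yaw) Ry(pitch) Rx(roll)).
In Python, from workcell import bot gives the robot as it stands. The module is installed in compiled form; this text tells all that it offers.
- The arm moves only by the tool step_arm, never from a script. Its arguments are lists of equal length, an entry for each row: "dr": the turn, a rotation vector about the tool's x, y, z in rad, a list of three; "xyz": the shift along the tool's x, y, z in units of 40 mm (1.0 is 40 mm), a list of three; "gripper": the opening, from 0 (shut) to 1 (fully open). In form: {"dr": [[wx, wy, wz], ...], "xyz": [[x, y, z], ...], "gripper": [gripper, ...]}. A call has exactly 8 rows; each row is the pose to reach, as a shift and turn from the pose commanded when the call began, along the tool's axes at that moment; what a row does not reach only later rows make up. A row lasts 1/10 s, in which the tool goes at most 50 mm and 8.59 degrees, less where a joint would pass 70% of its speed; a pose out of reach is approached as far as the arm can. A call with a gripper value outside its range is refused whole. The fingers move at their own pace and stop on an object; "squeeze" is the grip in N (left out, the last holds). Time passes only in rows, so rows that repeat a pose let the fingers close, or fill a call up. It gives the time, the measured TCP pose, the force and the opening at its end, in the units of the state.
- bot.get_obs(): the state, without advancing time (a new reading comes with each control period).
- bot.camera(name): name is "scene" or "top" or "wrist"; returns a dict with "image" (384x512x3 uint8, red, green, blue), "camera_matrix" (3x3 intrinsics, pixels), "R" (3x3) and "t" (3): a world point X has camera coordinates R X + t. Camera axes: x right, y down, z forward; pixel columns grow to the right and rows downward; lengths in m; the calibration is good to about 2 mm. A picture is of the moment at which its call begins. There is no depth.
- bot.job_done(): hands the job in, once; it reports no verdict.
Trained networks look in a picture, given as the dict that the camera call returned (one of the last four; its "shot" number tells which), for a name from the list of things; names that differ only in an ending like _2 or _b are one class to them, and where a whole thing is asked for, a point or a joint stands for the part that bears it (a point fixed in the world has none). Each returns a list of dicts, best first, with "p" (0 to 1); they miss things now and then, are a little off and sometimes report something else, mostly with a low value. They report only what shows in the picture. A call takes as long as a camera call.
- bot.regions_of(picture, thing): "region" (384x512 bool, what is visible of it) and "box" ([centre column, centre row, width, height] in pixels, round what is visible of it).
The state is a dict: "time": time; "q": joint angles; "qd": joint speeds; "joint_efforts": joint torques, N m; "ee_pos": TCP position; "tcp_rot": TCP orientation; "wrist_force": force on the tool from outside, world axes, zero at the start; "torque": the same for the moment, N m; "opening": finger opening in m.
Only numpy, scipy, OpenCV 4.12 (cv2) and the standard library are available. Lean on these libraries where they do the work, as an engineer would, in place of code of your own. Each camera call takes 0.05 s, during which the arm holds its last target.

## Working session

There is one attempt and no reset: what is moved stays moved. The work goes in short steps, Python scripts to look and compute and a tool call to move; the robot and the scene stay as the last step left them, time stands still between calls to the robot, and variables do not carry over. Pictures are saved under pics/ and viewed, and the job is handed in when it is done.

Besides the shell and the picture viewer there is one more tool, called after "Call:" as name(argument=value, ...) on one line, values as JSON. step_arm: Moves the arm, as the interface text tells. Its arguments: {"type":"object","properties":{"dr":{"type":"array"},"xyz":{"type":"array"},"gripper":{"type":"array"},"squeeze":{"type":"number"}},"required":["dr","xyz","gripper"]}

```bash
mkdir -p pics; cat > h.py <<'E'
import numpy as np, cv2, pickle
from workcell import bot
def snap(n,f):
    p=bot.camera(n); cv2.imwrite('pics/'+f,cv2.cvtColor(p['image'],cv2.COLOR_RGB2BGR)); return p
def proj(p,X):
    c=(p['R']@np.atleast_2d(X).T).T+p['t']; u=(p['camera_matrix']@c.T).T; return u[:,:2]/u[:,2:]
E
python3 - <<'E'
from h import *
o=bot.get_obs(); print({k:np.round(v,3) for k,v in o.items()})
for n in ('scene','top'):
    p=snap(n,n+'0.png'); pickle.dump(p,open(n+'0.pkl','wb'))
    print(n,np.round(p['R'],3).tolist(),np.round(p['t'],3),p['camera_matrix'].tolist())
    for t in ('orange','orange_lid','orange_stay','orange_knob'):
        for r in bot.regions_of(p,t)[:3]: print(t,round(r['p'],2),np.round(r['box'],1))
a=cv2.imread('pics/scene0.png');b=cv2.imread('pics/top0.png')
E
```

```text
{'time': np.float64(0.0), 'q': array([-6.5605e+01,  5.0130e+00,  1.0034e+01,  9.5098e+01, -1.0000e-03,
        9.0000e+01]), 'qd': array([-0.027, -0.004, -0.049,  0.06 ,  0.031,  0.05 ]), 'joint_efforts': array([ 0.000e+00, -5.204e+01,  4.648e+01,  1.600e-02,  0.000e+00,
        0.000e+00]), 'ee_pos': array([ 0.227, -0.501,  0.231]), 'tcp_rot': array([-1.79924e+02,  1.00000e-03,  2.43960e+01]), 'wrist_force': array([-0.973,  0.181,  0.567]), 'torque': array([ 0.031, -0.05 , -0.004]), 'opening': np.float64(0.086)}
scene [[-0.935, 0.356, -0.002], [0.274, 0.716, -0.642], [-0.227, -0.601, -0.767]] [ 0.508 -0.084  0.868] [[460.79689146769516, 0.0, 254.27294824612574], [0.0, 460.79689146769516, 188.16764675679994], [0.0, 0.0, 1.0]]
orange 0.64 [193.1 107.4 198.1 185.2]
orange_lid 0.75 [141.2  88.4  98.5 150.6]
orange_stay 0.92 [220.1 114.9  47.6  19.6]
orange_knob 0.66 [220.8 118.   42.6  18.1]
top [[-0.023, -1.0, -0.02], [-0.994, 0.025, -0.104], [0.105, 0.017, -0.994]] [0.049 0.566 0.803] [[473.7041108039496, 0.0, 248.27725945899064], [0.0, 473.7041108039496, 190.76753209503576], [0.0, 0.0, 1.0]]
orange 0.67 [375.9 163.8 145.6 197.4]
orange_lid 0.73 [376.4 107.5 141.4  91.2]
orange_stay 0.56 [364.8 199.3  13.6  54.2]
orange_knob 0.83 [368.4 199.2  16.5  56.3]
```

View pics/scene0.png

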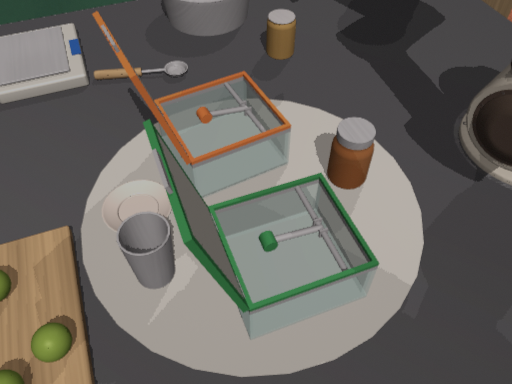

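View pics/top0.png

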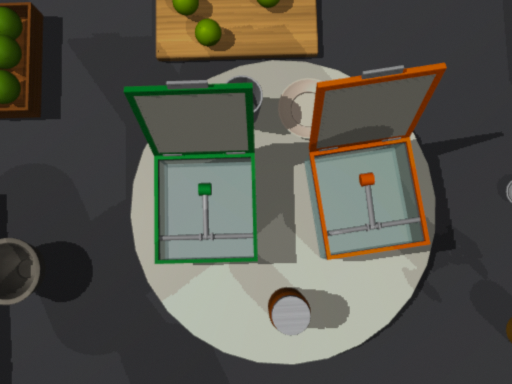

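```bash
python3 - <<'E'
import cv2
a=cv2.imread('pics/top0.png')[50:270,290:450];a=cv2.resize(a,None,fx=2.7,fy=2.7,interpolation=2)
b=cv2.imread('pics/scene0.png')[5:200,80:300];b=cv2.resize(b,None,fx=3,fy=3,interpolation=2)
cv2.imwrite('pics/a.png',a);cv2.imwrite('pics/b.png',b)
E
```

```text
(no output)
```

View pics/a.png

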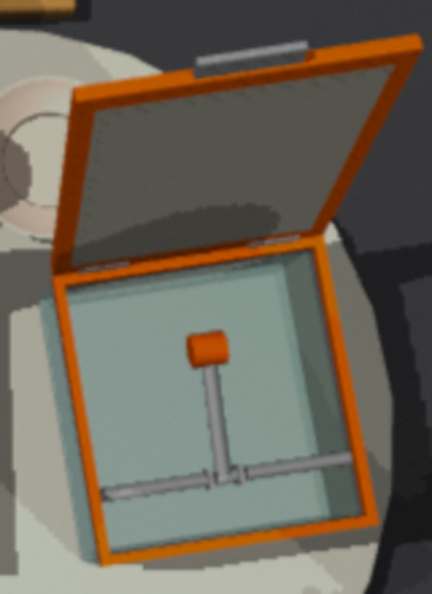

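View pics/b.png

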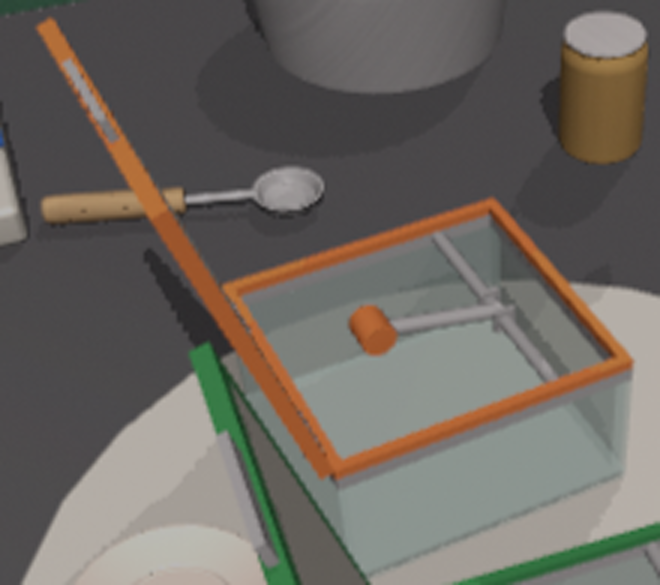

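```bash
cat > fit.py <<'E'
from h import *
from scipy.optimize import least_squares
T=pickle.load(open('top0.pkl','rb'));S=pickle.load(open('scene0.pkl','rb'))
ta=lambda u,v:np.array([290+u/2.7,50+v/2.7]); sb=lambda u,v:np.array([80+u/3,5+v/3])
def toW(s,P):
    c,n=np.cos(s[2]),np.sin(s[2]);P=np.atleast_2d(P)
    return np.c_[s[0]+c*P[:,0]-n*P[:,1],s[1]+n*P[:,0]+c*P[:,1],0.03+P[:,2]]
z=.09
K=[(T,ta(105,565),(-.085,.08,z)),(T,ta(379,523),(-.085,-.08,z)),(T,ta(325,239),(.085,-.08,z)),(T,ta(53,280),(.085,.08,z)),
(S,sb(632,362),(-.085,.08,z)),(S,sb(492,200),(-.085,-.08,z)),(S,sb(223,288),(.085,-.08,z)),(S,sb(335,474),(.085,.08,z))]
def knob(a): return (-.045+.075*np.cos(a),0,.08+.075*np.sin(a))
def lidp(a,r,y): return (.085-r*np.cos(a),y,.09+r*np.sin(a))
def res(s):
    r=[(proj(p,toW(s,X))[0]-u) for p,u,X in K]
    for p,u in((T,ta(208,349)),(S,sb(374,330))): r.append(proj(p,toW(s,knob(s[3])))[0]-u)
    for p,u,y in((T,ta(76,90),.08),(T,ta(420,38),-.08),(S,sb(45,22),-.08)): r.append(proj(p,toW(s,lidp(s[4],.178,y)))[0]-u)
    return np.ravel(r)
if __name__=='__main__':
    f=least_squares(res,[.5,-.2,.1,.1,1.8],loss='soft_l1');s=f.x
    print(np.round(s,4),np.degrees(s[2])); print(np.round(res(s).reshape(-1,2),1).tolist())
    print('knob',toW(s,knob(s[3])),'bar',toW(s,(-.045,0,.08)),'hinge',toW(s,(.085,0,.09)),'edge',toW(s,lidp(s[4],.178,0)))
    np.save('s.npy',s)
E
python3 fit.py
```

```text
[ 0.5424 -0.1548  0.126   0.2109  1.8782] 7.21980257125925
[[-1.3, 0.3], [0.1, 0.3], [-0.3, -1.9], [-0.0, -1.8], [0.7, -0.8], [0.8, -0.8], [-0.4, -0.9], [0.1, -1.0], [-0.1, -0.2], [-0.2, -0.1], [-0.6, 0.5], [0.5, 0.1], [-0.4, 0.4]]
knob [[ 0.57053081 -0.15118942  0.12570374]] bar [[ 0.49777476 -0.1604062   0.11      ]] hinge [[ 0.62674403 -0.1440683   0.12      ]] edge [[ 0.68017307 -0.13729988  0.28965708]]
```

Top view: the knob is at (367,179) px and the cross bar at about (375,226) px. In the scene view the knob is at (204,115) px and the lid stands open. The fit residuals are about 1 px. Next step: move above the knob.

```bash
cat > go.py <<'E'
from h import *
from scipy.spatial.transform import Rotation as Ro
def go(pos,rpy):
    o=bot.get_obs();R0=Ro.from_euler('xyz',o['tcp_rot'],degrees=True);R1=Ro.from_euler('xyz',rpy,degrees=True)
    print('t',o['time'],'pos',np.round(o['ee_pos'],4),np.round(o['tcp_rot'],2),'op',round(float(o['opening']),4),'F',np.round(o['wrist_force'],1),'q',np.round(o['q'],1))
    print('xyz',np.round(R0.inv().apply(np.array(pos)-o['ee_pos'])/.04,3),'dr',np.round((R0.inv()*R1).as_rotvec(),4))
E
python3 -c "
from go import *
go([.5705,-.1512,.33],[180,0,7.22])"
```

```text
t 0.5 pos [ 0.2272 -0.5009  0.2313] [-180.     0.    24.4] op 0.0852 F [ 0.   0.  -0.7] q [-65.6   5.   10.1  95.1  -0.   90. ]
xyz [11.428 -4.416 -2.469] dr [-1.000e-04  0.000e+00  2.998e-01]
```

Call:
step_arm(dr=[[0,0,0],[0,0,0.03],[0,0,0.07],[0,0,0.12],[0,0,0.17],[0,0,0.22],[0,0,0.26],[0,0,0.3]], xyz=[[0,0,-0.8],[0.3,-0.1,-1.7],[1.1,-0.4,-2.4],[2.1,-0.8,-2.47],[3.2,-1.2,-2.47],[4.3,-1.6,-2.47],[5.3,-2.0,-2.47],[6.2,-2.4,-2.47]], gripper=[1,1,1,1,1,0.8,0.8,0.8], squeeze=20)

```text
time: 1.3
ee_pos: [0.4146, -0.3094, 0.3301]
tcp_rot: [180.0, -0.0, 7.1]
wrist_force: [0.4, -0.7, -0.3]
opening: 0.0685
```

```bash
python3 -c "
from go import *
go([.5705,-.1512,.30],[180,0,7.22])"
```

```text
t 1.3 pos [ 0.4146 -0.3094  0.3301] [ 1.7999e+02 -1.0000e-02  7.1400e+00] op 0.0685 F [ 0.4 -0.7 -0.3] q [-36.7   4.   20.3 106.3   0.  136.1]
xyz [ 4.359 -3.441  0.754] dr [ 0.0002 -0.0002 -0.0015]
```

Call:
step_arm(dr=[[0,0,0],[0,0,0],[0,0,0],[0,0,0],[0,0,0],[0,0,0],[0,0,0],[0,0,0]], xyz=[[0.5,-0.4,0],[1.2,-0.95,0],[2.0,-1.6,0],[2.8,-2.2,0],[3.5,-2.75,0.2],[4.0,-3.15,0.5],[4.36,-3.44,0.75],[4.36,-3.44,0.75]], gripper=[0.8,0.8,0.8,0.8,0.8,0.8,0.8,0.8])

```text
time: 2.1
ee_pos: [0.5699, -0.1511, 0.2978]
tcp_rot: [-179.9, 0.2, 7.3]
wrist_force: [0.3, 0.3, -0.1]
opening: 0.0683
```

```bash
python3 -c "
from go import *
go([.5705,-.1512,.107],[180,0,7.22])
p=snap('wrist','w1.png');print([ (round(r['p'],2),np.round(r['box'],1)) for r in bot.regions_of(p,'orange_knob')[:2]])
print(proj(p,[.5705,-.1512,.1257]), np.round(-p['R'].T@p['t'],3))
snap('scene','s1.png')"
```

```text
t 2.1 pos [ 0.5699 -0.1511  0.2978] [-1.7992e+02  1.5000e-01  7.3300e+00] op 0.0683 F [ 0.3  0.3 -0.1] q [-14.9  13.1  26.8 103.9   0.  157.8]
xyz [0.027 0.01  4.771] dr [-0.0013  0.0027  0.0019]
[(0.94, array([249.8, 203.7,  14.1,  73.7]))]
[[250.50888473 176.37270819]] [ 0.638 -0.142  0.44 ]
```

View pics/w1.png

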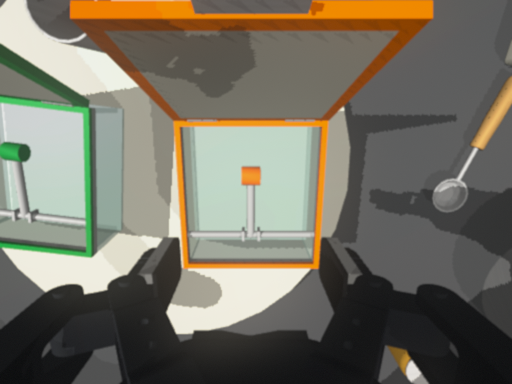

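View pics/s1.png

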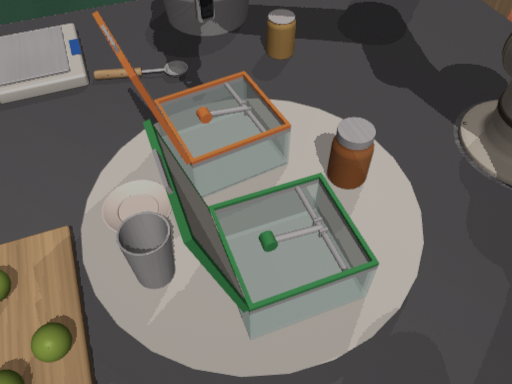

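The wrist view shows the knob at (250,176) px, which agrees with the fit. The wrist camera sits on the lid side, about 68 mm out, and would come close to the lid when descending. I'll make a half turn first so that it is on the front side.

Call:
step_arm(dr=[[0,0,-0.1],[0,0,-0.24],[0,0,-0.38],[0,0,-0.52],[0,0,-0.66],[0,0,-0.8],[0,0,-0.94],[0,0,-1.08]], xyz=[[0,0,0],[0,0,0],[0,0,0],[0,0,0],[0,0,0],[0,0,0],[0,0,0],[0,0,0]], gripper=[0.8,0.8,0.8,0.8,0.8,0.8,0.8,0.8])

```text
time: 3.05
ee_pos: [0.5685, -0.1538, 0.3012]
tcp_rot: [179.9, 0.0, 69.3]
wrist_force: [-0.3, -0.9, -0.1]
opening: 0.0684
```

Call:
step_arm(dr=[[0,0,-0.14],[0,0,-0.28],[0,0,-0.42],[0,0,-0.56],[0,0,-0.7],[0,0,-0.84],[0,0,-0.98],[0,0,-1.1]], xyz=[[0,0,0],[0,0,0],[0,0,0],[0,0,0],[0,0,0],[0,0,0],[0,0,0],[0,0,0]], gripper=[0.8,0.8,0.8,0.8,0.8,0.8,0.8,0.8])

```text
time: 3.85
ee_pos: [0.5685, -0.1538, 0.3012]
tcp_rot: [180.0, 0.1, 132.3]
wrist_force: [0.6, -0.7, 0.4]
opening: 0.0682
```

Call:
step_arm(dr=[[0,0,-0.14],[0,0,-0.28],[0,0,-0.42],[0,0,-0.56],[0,0,-0.7],[0,0,-0.84],[0,0,-0.95],[0,0,-0.96]], xyz=[[0,0,0],[0,0,0],[0,0,0],[0,0,0],[0,0,0],[0,0,0],[0,0,0],[0,0,0]], gripper=[0.6,0.6,0.6,0.6,0.6,0.6,0.6,0.6])

```text
time: 4.65
ee_pos: [0.5686, -0.1537, 0.3011]
tcp_rot: [-180.0, 0.1, -172.9]
wrist_force: [-0.2, -0.1, -0.2]
opening: 0.0514
```

```bash
python3 -c "
from go import *
go([.5705,-.1512,.107],[180,0,187.22])"
```

```text
t 4.65 pos [ 0.5686 -0.1537  0.3011] [-1.7996e+02  7.0000e-02 -1.7286e+02] op 0.0514 F [-0.2 -0.1 -0.2] q [-15.1  12.9  27.  104.   -0.  -22.3]
xyz [-0.05   0.06   4.853] dr [-0.0007  0.0013 -0.0014]
```

Call:
step_arm(dr=[[0,0,0],[0,0,0],[0,0,0],[0,0,0],[0,0,0],[0,0,0],[0,0,0],[0,0,0]], xyz=[[-0.05,0.06,0.4],[-0.05,0.06,1.1],[-0.05,0.06,1.9],[-0.05,0.06,2.7],[-0.05,0.06,3.5],[-0.05,0.06,4.2],[-0.05,0.06,4.6],[-0.05,0.06,4.85]], gripper=[0.6,0.6,0.6,0.6,0.6,0.6,0.6,0.6])

```text
time: 5.45
ee_pos: [0.57, -0.1506, 0.105]
tcp_rot: [180.0, -0.1, -173.1]
wrist_force: [-0.2, 0.5, 0.9]
opening: 0.0508
```

```bash
python3 -c "
from go import *
go([.5705,-.1512,.107],[180,0,187.22])
snap('wrist','w2.png');snap('scene','s2.png')
import cv2
cv2.imwrite('pics/c2.png',cv2.resize(np.hstack([cv2.imread('pics/w2.png'),cv2.imread('pics/s2.png')]),(800,300)))"
```

```text
t 5.45 pos [ 0.57   -0.1506  0.105 ] [ 1.7998e+02 -6.0000e-02 -1.7309e+02] op 0.0508 F [-0.2  0.5  0.9] q [-14.8   9.8   1.4  81.7  -0.  -21.7]
xyz [-0.01  -0.017 -0.049] dr [ 0.0003 -0.0011 -0.0055]
```

View pics/c2.png

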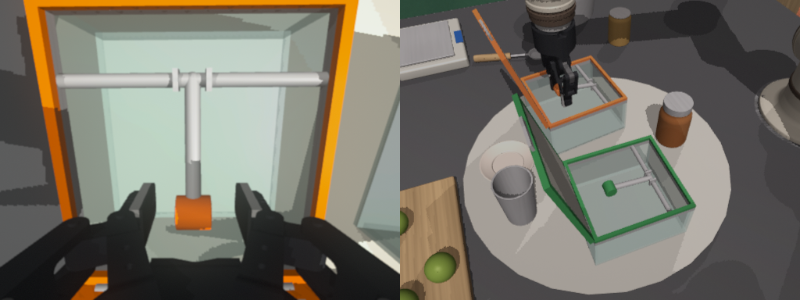

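The knob is centred between the pads in the wrist half of the picture, at (193,212) px. I'll close on it.

Call:
step_arm(dr=[[0,0,0],[0,0,0],[0,0,0],[0,0,0],[0,0,0],[0,0,0],[0,0,0],[0,0,0]], xyz=[[0,0,-0.04],[0,0,-0.04],[0,0,-0.04],[0,0,-0.04],[0,0,-0.04],[0,0,-0.04],[0,0,-0.04],[0,0,-0.04]], gripper=[0.3,0.1,0.1,0.1,0.1,0.1,0.1,0.1], squeeze=20)

```text
time: 6.35
ee_pos: [0.5718, -0.1512, 0.1093]
tcp_rot: [-179.8, 0.1, -172.9]
wrist_force: [1.7, -5.8, 1.5]
opening: 0.0196
```

```bash
python3 -c "
from go import *
go([.5705,-.1512,.107],[180,0,187.22])
for a in np.linspace(.21,1.64,12):
  print(round(a,2),'tool x,z units from now:',np.round(.075*(np.cos(.21)-np.cos(a))/.04,2),np.round(-.075*(np.sin(a)-np.sin(.21))/.04,2))
"
```

```text
t 6.35 pos [ 0.5718 -0.1512  0.1093] [-1.7984e+02  1.4000e-01 -1.7294e+02] op 0.0196 F [ 1.7 -5.8  1.5] q [-14.8   9.7   1.9  81.9  -0.1 -21.8]
xyz [0.032 0.004 0.057] dr [-0.0028  0.0025 -0.0029]
0.21 tool x,z units from now: 0.0 -0.0
0.34 tool x,z units from now: 0.07 -0.23
0.47 tool x,z units from now: 0.16 -0.46
0.6 tool x,z units from now: 0.29 -0.67
0.73 tool x,z units from now: 0.44 -0.86
0.86 tool x,z units from now: 0.61 -1.03
0.99 tool x,z units from now: 0.81 -1.18
1.12 tool x,z units from now: 1.02 -1.3
1.25 tool x,z units from now: 1.24 -1.39
1.38 tool x,z units from now: 1.48 -1.45
1.51 tool x,z units from now: 1.72 -1.48
1.64 tool x,z units from now: 1.96 -1.48
```

Call:
step_arm(dr=[[0,0,0],[0,0,0],[0,0,0],[0,0,0],[0,0,0],[0,0,0],[0,0,0],[0,0,0]], xyz=[[0.03,-0.12,0],[0,0,0],[0,0,0],[0,0,0],[0,0,0],[0,0,0],[0,0,0],[0,0,0]], gripper=[0.1,0.1,0.1,0.1,0.1,0.1,0.1,0.1])

```text
time: 7.15
ee_pos: [0.572, -0.1513, 0.1091]
tcp_rot: [-179.8, 0.2, -172.9]
wrist_force: [3.1, -6.0, 3.6]
opening: 0.0194
```

Call:
step_arm(dr=[[0,0,0],[0,0,0],[0,0,0],[0,0,0],[0,0,0],[0,0,0],[0,0,0],[0,0,0]], xyz=[[0.07,-0.02,-0.23],[0.16,-0.03,-0.46],[0.29,-0.03,-0.67],[0.44,-0.03,-0.86],[0.61,-0.03,-1.03],[0.81,-0.03,-1.18],[1.02,-0.03,-1.3],[1.24,-0.03,-1.39]], gripper=[0.1,0.1,0.1,0.1,0.1,0.1,0.1,0.1])

```text
time: 7.95
ee_pos: [0.5215, -0.1577, 0.1643]
tcp_rot: [-179.9, 0.1, -172.9]
wrist_force: [3.2, -3.4, -1.8]
opening: 0.0198
```

```bash
python3 -c "
from go import *
go([.496,-.1606,.166],[180,0,187.22])
snap('wrist','w3.png');snap('scene','s3.png')
import cv2
cv2.imwrite('pics/c3.png',cv2.resize(np.hstack([cv2.imread('pics/w3.png'),cv2.imread('pics/s3.png')]),(800,300)))"
```

```text
t 7.95 pos [ 0.5215 -0.1577  0.1643] [-1.7994e+02  8.0000e-02 -1.7290e+02] op 0.0198 F [ 3.2 -3.4 -1.8] q [-16.8   3.3   0.9  87.5  -0.  -23.9]
xyz [ 0.64   0.007 -0.042] dr [-0.001   0.0014 -0.0021]
```

View pics/c3.png

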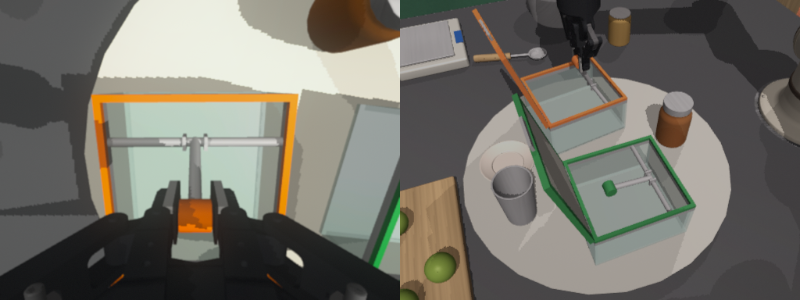

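The stay follows the fingers, with the knob held at (195,215) px. I'll finish the arc.

Call:
step_arm(dr=[[0,0,0],[0,0,0],[0,0,0],[0,0,0],[0,0,0],[0,0,0],[0,0,0],[0,0,0]], xyz=[[0.15,0,-0.04],[0.3,0,-0.07],[0.45,0,-0.09],[0.58,0,-0.09],[0.66,0,-0.08],[0.7,0,-0.08],[0.7,0,-0.08],[0.7,0,-0.08]], gripper=[0.1,0.1,0.1,0.1,0.1,0.1,0.1,0.1])

```text
time: 8.85
ee_pos: [0.4947, -0.1612, 0.1679]
tcp_rot: [-179.9, 0.1, -172.9]
wrist_force: [2.4, -4.1, 7.2]
opening: 0.0196
```

```bash
python3 -c "
from go import *
go([.496,-.1606,.166],[180,0,187.22])
p=snap('scene','s4.png')
import cv2
cv2.imwrite('pics/c4.png',cv2.resize(cv2.imread('pics/s4.png')[0:200,80:330],None,fx=3,fy=3))"
```

```text
t 8.85 pos [ 0.4947 -0.1612  0.1679] [-1.7991e+02  1.5000e-01 -1.7289e+02] op 0.0196 F [ 2.4 -4.1  7.2] q [-18.   -0.1  -2.2  87.7  -0.  -25.1]
xyz [-0.035  0.01   0.046] dr [-0.0015  0.0025 -0.0019]
```

View pics/c4.png

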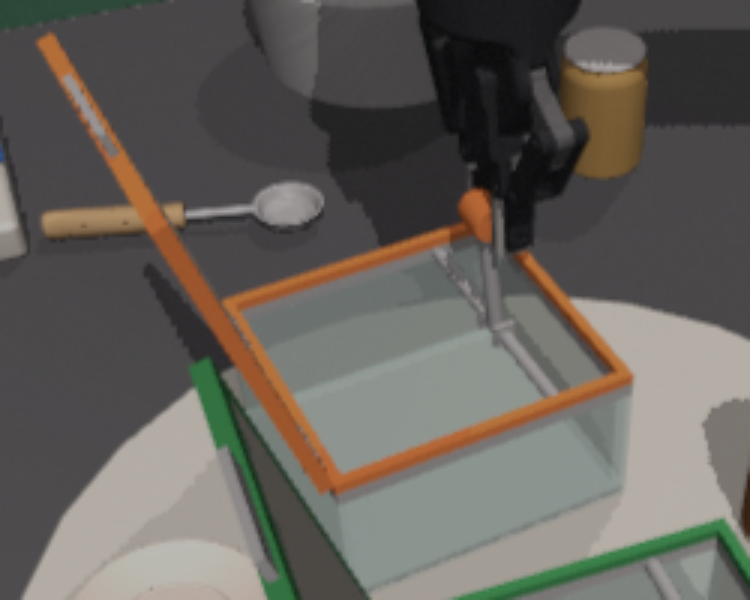

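The stay looks upright, with the knob at (475,215) px in the crop. I'll release and lift.

Call:
step_arm(dr=[[0,0,0],[0,0,0],[0,0,0],[0,0,0],[0,0,0],[0,0,0],[0,0,0],[0,0,0]], xyz=[[0,0,0],[0,0,0],[0,0,0],[0,0,0],[0,0,-0.4],[0,0,-1.0],[0,0,-1.7],[0,0,-2.3]], gripper=[0.5,0.6,0.6,0.6,0.6,0.6,0.6,0.6])

```text
time: 9.7
ee_pos: [0.4938, -0.1607, 0.2596]
tcp_rot: [180.0, -0.0, -172.9]
wrist_force: [0.5, 0.1, -0.3]
opening: 0.051
```

```bash
python3 - <<'E'
from go import *
from fit import knob,toW
s=np.load('s.npy')
go([.496,-.1606,.166],[180,0,187.22])
for n in('scene','top'):
    p=snap(n,n+'5.png')
    for r in bot.regions_of(p,'orange_knob')[:2]:
        m=r['region'];print(n,round(r['p'],2),np.round(r['box'],1))
    for a in(1.3,1.4,1.5,1.57,1.66): print(a,proj(p,toW(s,knob(a))).round(1))
cv2.imwrite('pics/c5.png',np.hstack([cv2.resize(cv2.imread('pics/scene5.png')[0:180,130:310],(400,400)),cv2.resize(cv2.imread('pics/top5.png')[130:280,290:440],(400,400))]))
E
```

```text
t 9.7 pos [ 0.4938 -0.1607  0.2596] [ 179.99   -0.   -172.88] op 0.051 F [ 0.5  0.1 -0.3] q [-18.    1.5   9.6  98.1   0.  -25.1]
xyz [-0.055 -0.005  2.341] dr [ 0.0002 -0.0001 -0.0018]
scene 0.61 [241.6  86.2  15.   50.1]
1.3 [[233.2  75.8]]
1.4 [[237.4  73.5]]
1.5 [[241.7  71.7]]
1.57 [[244.8  70.6]]
1.66 [[248.6  69.5]]
top 0.49 [381.8 216.8  13.2   8.8]
1.3 [[382.6 210.7]]
1.4 [[383.9 215.7]]
1.5 [[385.  220.9]]
1.57 [[385.7 224.6]]
1.66 [[386.5 229.3]]
```

View pics/c5.png

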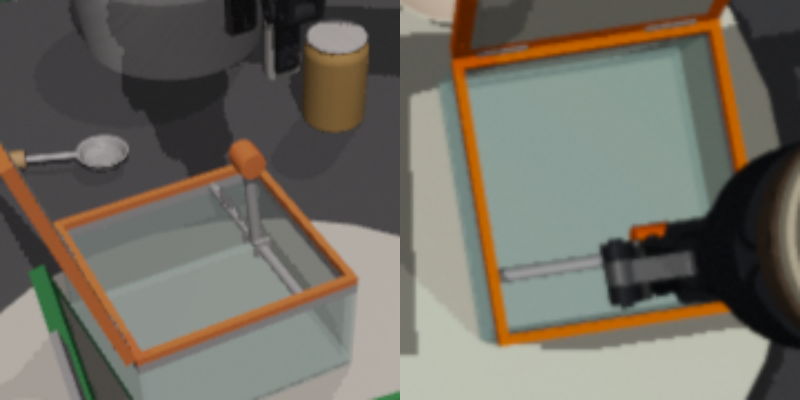

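The knob at about (241,72) px in the scene view corresponds to about 1.48 rad. I want it at the stop, so I'll nudge it forward with closed fingers from the hinge side.

Call:
step_arm(dr=[[0,0,0],[0,0,0],[0,0,0],[0,0,0],[0,0,0],[0,0,0],[0,0,0],[0,0,0]], xyz=[[-0.4,0,0],[-1.0,0,0],[-1.3,0,0],[-1.3,0,0.4],[-1.3,0,1.0],[-1.3,0,1.7],[-1.3,0,2.1],[-1.3,0,2.2]], gripper=[0,0,0,0,0,0,0,0])

```text
time: 10.7
ee_pos: [0.544, -0.1539, 0.1668]
tcp_rot: [179.9, -0.3, -172.9]
wrist_force: [-0.1, -0.7, 0.5]
opening: 0.0
```

Call:
step_arm(dr=[[0,0,0],[0,0,0],[0,0,0],[0,0,0],[0,0,0],[0,0,0],[0,0,0],[0,0,0]], xyz=[[0.15,0,0],[0.3,0,0],[0.4,0,0],[0.5,0,0],[0.58,0,0],[0.66,0,0],[0.74,0,0],[0.8,0,0]], gripper=[0,0,0,0,0,0,0,0])

```text
time: 11.5
ee_pos: [0.5136, -0.1584, 0.1706]
tcp_rot: [-180.0, 0.0, -172.9]
wrist_force: [0.4, 0.7, 0.9]
opening: 0.0003
```

```bash
python3 - <<'E'
from go import *
go([.508,-.1606,.172],[180,0,187.22])
p=snap('scene','scene6.png');q=snap('wrist','w6.png')
cv2.imwrite('pics/c6.png',np.hstack([cv2.resize(cv2.imread('pics/scene6.png')[0:180,130:310],(400,400)),cv2.resize(cv2.imread('pics/w6.png'),(400,300)) if 0 else cv2.resize(cv2.imread('pics/w6.png'),(400,400))]))
E
```

```text
t 11.5 pos [ 0.5136 -0.1584  0.1706] [-1.8000e+02  1.0000e-02 -1.7288e+02] op 0.0003 F [0.4 0.7 0.9] q [-17.1   2.4   0.7  88.2   0.  -24.3]
xyz [ 0.146 -0.038 -0.036] dr [-0.      0.0001 -0.0018]
```

View pics/c6.png

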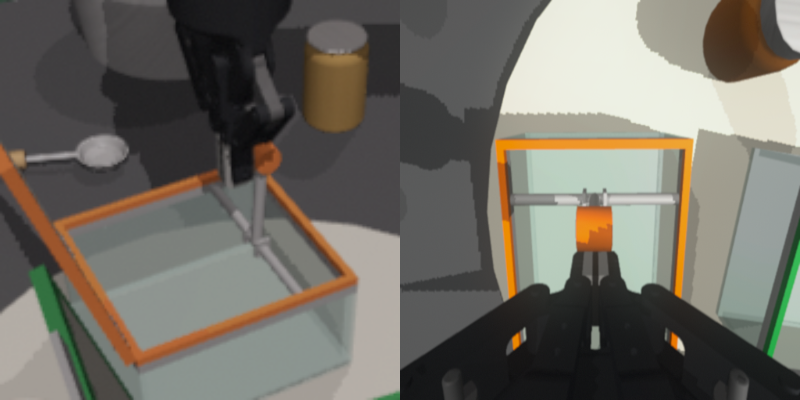

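Call:
step_arm(dr=[[0,0,0],[0,0,0],[0,0,0],[0,0,0],[0,0,0],[0,0,0],[0,0,0],[0,0,0]], xyz=[[0.03,0,0],[0.05,0,0],[0.07,0,0],[0.09,0,0],[0.1,0,0],[0.1,0,0],[0.1,0,0],[0.1,0,0]], gripper=[0,0,0,0,0,0,0,0])

```text
time: 12.4
ee_pos: [0.5122, -0.1585, 0.1706]
tcp_rot: [-180.0, 0.3, -172.8]
wrist_force: [14.2, 1.9, -3.3]
opening: 0.0001
```

At the stop: 14 N reaction. I'll back off and rise, then turn 90° to straddle the lid's free edge off-centre, clear of its handle.

Call:
step_arm(dr=[[0,0,0],[0,0,0],[0,0,0],[0,0,0],[0,0,0],[0,0,0],[0,0,0.1],[0,0,0.2]], xyz=[[-0.3,0,0],[-0.5,0,0],[-0.5,0,-0.6],[-0.5,0,-1.5],[-0.5,0,-2.5],[-0.5,0,-3.5],[-0.5,0,-4.4],[-0.5,0,-4.8]], gripper=[0,0,0,0,0.8,0.8,0.8,0.8])

```text
time: 13.2
ee_pos: [0.53, -0.1563, 0.3657]
tcp_rot: [-180.0, 0.2, 175.4]
wrist_force: [0.9, -0.5, -0.4]
opening: 0.0582
```

Call:
step_arm(dr=[[0,0,0.12],[0,0,0.26],[0,0,0.4],[0,0,0.54],[0,0,0.68],[0,0,0.82],[0,0,0.96],[0,0,1.08]], xyz=[[0,0,0],[0,0,0],[0,0,0],[0,0,0],[0,0,0],[0,0,0],[0,0,0],[0,0,0]], gripper=[0.8,0.8,0.8,0.8,0.8,0.8,0.8,0.8])

```text
time: 14.0
ee_pos: [0.5299, -0.1563, 0.3621]
tcp_rot: [-179.9, -0.0, 113.5]
wrist_force: [-0.4, 0.4, -0.5]
opening: 0.0683
```

```bash
python3 - <<'E'
from go import *
from fit import *
s=np.load('s.npy')
p=toW(s,(.085+.178*.276-.012,.048,.33))[0]; print('target',p)
go(p,[180,0,97.22])
q=snap('scene','scene7.png'); print(proj(q,toW(s,[knob(1.66),knob(1.57)])).round(1))
cv2.imwrite('pics/c7.png',cv2.resize(cv2.imread('pics/scene7.png')[0:200,60:320],None,fx=3,fy=3))
E
```

```text
target [ 0.6575452  -0.09178277  0.36      ]
t 14.0 pos [ 0.5299 -0.1563  0.3621] [-1.7994e+02 -3.0000e-02  1.1346e+02] op 0.0683 F [-0.4  0.4 -0.5] q [-16.4  11.2  32.1 111.   -0.   50.1]
xyz [0.21 3.57 0.05] dr [-0.0011 -0.0003  0.2834]
[[248.6  69.5]
 [244.8  70.6]]
```

View pics/c7.png

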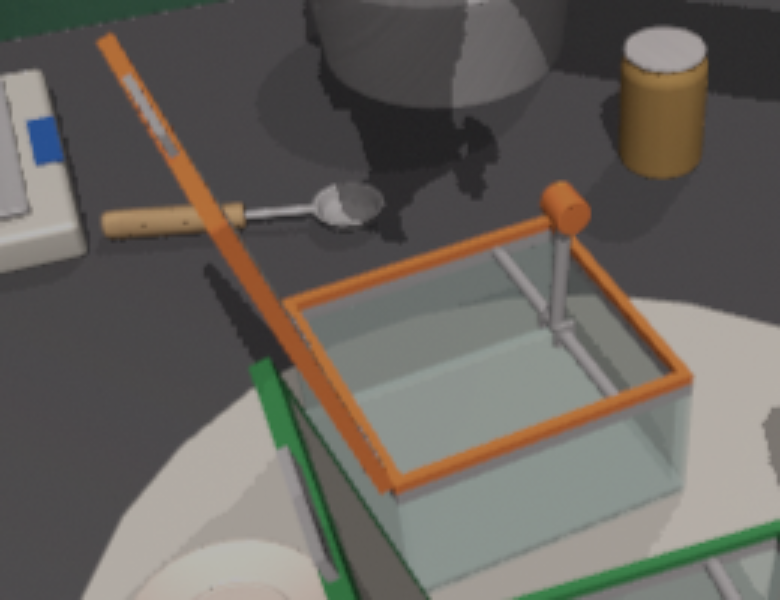

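The knob at (249,69) px matches 1.66 rad, so the stay is at its stop and the lid is still open. Now I'll move above the lid edge.

Call:
step_arm(dr=[[0,0,0.08],[0,0,0.16],[0,0,0.23],[0,0,0.28],[0,0,0.28],[0,0,0.28],[0,0,0.28],[0,0,0.28]], xyz=[[0.03,0.4,0],[0.06,1.0,0],[0.1,1.7,0],[0.14,2.4,0],[0.18,3.0,0],[0.21,3.4,0],[0.21,3.57,0],[0.21,3.57,0]], gripper=[0.85,0.85,0.85,0.85,0.85,0.85,0.85,0.85])

```text
time: 14.85
ee_pos: [0.658, -0.0905, 0.3608]
tcp_rot: [-179.9, -0.0, 97.9]
wrist_force: [-0.1, 0.2, -0.1]
opening: 0.0728
```

```bash
python3 - <<'E'
from go import *
from fit import *
s=np.load('s.npy')
p=toW(s,(.085+.178*.276-.012,.048,.25-.03))[0]; print('target',p)
go(p,[180,0,97.22])
snap('scene','scene8.png');q=snap('wrist','w8.png')
print(proj(q,toW(s,[lidp(1.85,.178,.08),lidp(1.85,.178,-.08)])).round(0))
cv2.imwrite('pics/c8.png',np.hstack([cv2.resize(cv2.imread('pics/scene8.png')[0:200,60:260],(400,400)),cv2.resize(cv2.imread('pics/w8.png'),(400,400))]))
E
```

```text
target [ 0.6575452  -0.09178277  0.25      ]
t 14.85 pos [ 0.658  -0.0905  0.3608] [-1.7988e+02 -3.0000e-02  9.7910e+01] op 0.0728 F [-0.1  0.2 -0.1] q [ -7.8  32.1  60.  118.   -0.   74.3]
xyz [-0.032 -0.01   2.771] dr [-0.0022 -0.0005  0.0121]
[[267. 166.]
 [262. 351.]]
```

View pics/c8.png

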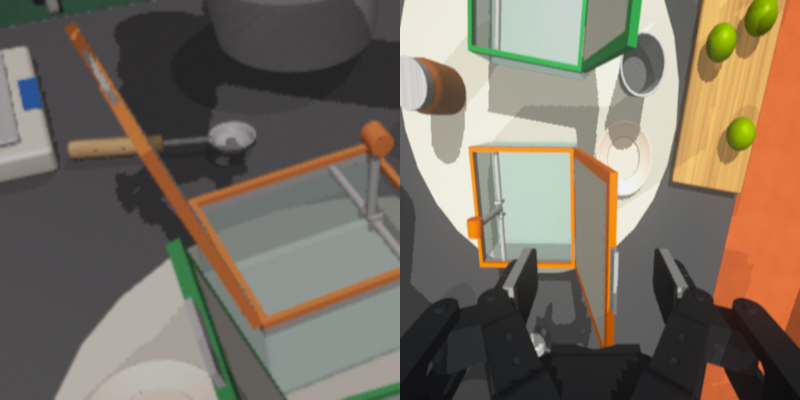

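The lid's free edge (about column 612 in the wrist half) lies between the fingers with clearance on both sides. I'll descend.

Call:
step_arm(dr=[[0,0,0],[0,0,0],[0,0,0],[0,0,0],[0,0,0],[0,0,0],[0,0,0],[0,0,0]], xyz=[[0,0,0.3],[0,0,0.7],[0,0,1.1],[0,0,1.5],[0,0,1.9],[0,0,2.3],[0,0,2.6],[0,0,2.75]], gripper=[0.85,0.85,0.85,0.85,0.85,0.85,0.85,0.85])

```text
time: 15.75
ee_pos: [0.656, -0.0914, 0.2518]
tcp_rot: [-179.9, -0.0, 97.7]
wrist_force: [-0.1, 0.3, -0.6]
opening: 0.0726
```

```bash
python3 - <<'E'
from go import *
go([.658,-.09,.25],[180,0,97.22])
snap('scene','scene9.png');q=snap('wrist','w9.png')
cv2.imwrite('pics/c9.png',np.hstack([cv2.resize(cv2.imread('pics/scene9.png')[0:200,60:260],(400,400)),cv2.resize(cv2.imread('pics/w9.png'),(400,400))]))
E
```

```text
t 15.75 pos [ 0.656  -0.0914  0.2518] [-1.7995e+02 -1.0000e-02  9.7750e+01] op 0.0726 F [-0.1  0.3 -0.6] q [ -7.9  22.4  33.2 100.8  -0.   74.3]
xyz [0.029 0.053 0.045] dr [-0.0009 -0.0001  0.0092]
```

View pics/c9.png

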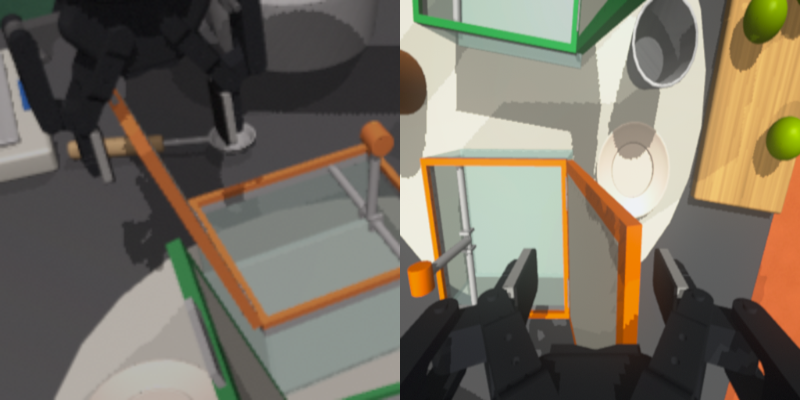

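The rear finger is behind the lid. I'll push forward.

Call:
step_arm(dr=[[0,0,0],[0,0,0],[0,0,0],[0,0,0],[0,0,0],[0,0,0],[0,0,0],[0,0,0]], xyz=[[0,-0.15,0],[0,-0.3,0],[0,-0.5,0],[0,-0.7,0],[0,-0.9,0],[0,-1.1,0],[0,-1.3,0],[0,-1.5,0]], gripper=[0.85,0.85,0.85,0.85,0.85,0.85,0.85,0.85])

```text
time: 16.65
ee_pos: [0.5968, -0.0993, 0.2525]
tcp_rot: [-180.0, -0.0, 97.7]
wrist_force: [0.2, -0.3, 0.4]
opening: 0.0728
```

Call:
step_arm(dr=[[0,0,0],[0,0,0],[0,0,0],[0,0,0],[0,0,0],[0,0,0],[0,0,0],[0,0,0]], xyz=[[0,-0.2,0],[0,-0.4,0],[0,-0.6,0],[0,-0.8,0],[0,-1.0,0],[0,-1.2,0],[0,-1.3,0],[0,-1.4,0]], gripper=[0.85,0.85,0.85,0.85,0.85,0.85,0.85,0.85])

```text
time: 17.45
ee_pos: [0.5416, -0.1068, 0.2526]
tcp_rot: [180.0, 0.0, 97.7]
wrist_force: [-0.9, 1.2, -0.1]
opening: 0.0724
```

```bash
python3 - <<'E'
from go import *
go([.658,-.09,.25],[180,0,97.22])
snap('scene','scene10.png');q=snap('wrist','w10.png')
cv2.imwrite('pics/c10.png',np.hstack([cv2.resize(cv2.imread('pics/scene10.png')[0:200,60:260],(400,400)),cv2.resize(cv2.imread('pics/w10.png'),(400,400))]))
E
```

```text
t 17.45 pos [ 0.5416 -0.1068  0.2526] [179.99   0.    97.73] op 0.0724 F [-0.9  1.2 -0.1] q [-11.2   5.8  13.3  97.5  -0.   71.1]
xyz [0.024 2.939 0.065] dr [0.0002 0.0001 0.0089]
```

View pics/c10.png

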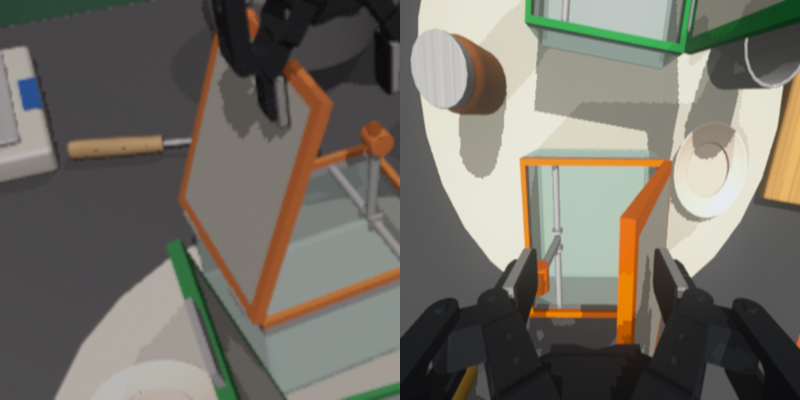

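The lid is at about 1.2 rad and following, with its free edge near (325,100) px. I'll push about 36 mm more, then retreat upward.

Call:
step_arm(dr=[[0,0,0],[0,0,0],[0,0,0],[0,0,0],[0,0,0],[0,0,0],[0,0,0],[0,0,0]], xyz=[[0,-0.15,0],[0,-0.35,0],[0,-0.55,0],[0,-0.75,0],[0,-0.9,0],[0,-0.9,-0.5],[0,-0.9,-1.3],[0,-0.9,-2.2]], gripper=[0.85,0.85,0.85,0.85,0.85,0.85,0.85,0.85])

```text
time: 18.35
ee_pos: [0.5055, -0.1115, 0.3411]
tcp_rot: [-179.9, -0.0, 97.7]
wrist_force: [0.6, -0.6, 0.2]
opening: 0.0726
```

```bash
python3 - <<'E'
from go import *
go([.658,-.09,.25],[180,0,97.22])
snap('scene','scene11.png')
cv2.imwrite('pics/c11.png',cv2.resize(cv2.imread('pics/scene11.png')[0:200,60:300],None,fx=2,fy=2))
E
```

```text
t 18.35 pos [ 0.5055 -0.1115  0.3411] [-1.7994e+02 -3.0000e-02  9.7720e+01] op 0.0726 F [ 0.6 -0.6  0.2] q [-12.4   4.7  22.4 107.7   0.   69.8]
xyz [0.02  3.852 2.273] dr [-0.0011 -0.0004  0.0088]
```

View pics/c11.png

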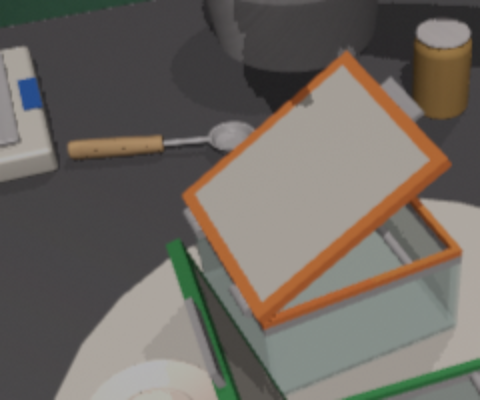

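The lid is sinking freely, with its edge around (445,160) px. I'll move clear and wait.

Call:
step_arm(dr=[[0,0,0],[0,0,0],[0,0,0],[0,0,0],[0,0,0],[0,0,0],[0,0,0],[0,0,0]], xyz=[[0,-0.2,-0.2],[0,-0.6,-0.4],[0,-1.1,-0.5],[0,-1.6,-0.5],[0,-2.0,-0.5],[0,-2.2,-0.5],[0,-2.2,-0.5],[0,-2.2,-0.5]], gripper=[0.85,0.85,0.85,0.85,0.85,0.85,0.85,0.85])

```text
time: 19.2
ee_pos: [0.4191, -0.1234, 0.3603]
tcp_rot: [-180.0, -0.0, 97.7]
wrist_force: [0.1, 0.6, 0.1]
opening: 0.0722
```

Call:
step_arm(dr=[[0,0,0],[0,0,0],[0,0,0],[0,0,0],[0,0,0],[0,0,0],[0,0,0],[0,0,0]], xyz=[[0,0,0],[0,0,0],[0,0,0],[0,0,0],[0,0,0],[0,0,0],[0,0,0],[0,0,0]], gripper=[0.85,0.85,0.85,0.85,0.85,0.85,0.85,0.85])

```text
time: 20.0
ee_pos: [0.4192, -0.1234, 0.3605]
tcp_rot: [180.0, 0.0, 97.7]
wrist_force: [0.2, -0.1, 0.4]
opening: 0.0727
```

Call:
step_arm(dr=[[0,0,0],[0,0,0],[0,0,0],[0,0,0],[0,0,0],[0,0,0],[0,0,0],[0,0,0]], xyz=[[0,0,0],[0,0,0],[0,0,0],[0,0,0],[0,0,0],[0,0,0],[0,0,0],[0,0,0]], gripper=[0.85,0.85,0.85,0.85,0.85,0.85,0.85,0.85])

```text
time: 20.8
ee_pos: [0.4192, -0.1234, 0.3605]
tcp_rot: [-180.0, -0.0, 97.7]
wrist_force: [-0.2, -0.0, 0.5]
opening: 0.0726
```

Call:
step_arm(dr=[[0,0,0],[0,0,0],[0,0,0],[0,0,0],[0,0,0],[0,0,0],[0,0,0],[0,0,0]], xyz=[[0,0,0],[0,0,0],[0,0,0],[0,0,0],[0,0,0],[0,0,0],[0,0,0],[0,0,0]], gripper=[0.85,0.85,0.85,0.85,0.85,0.85,0.85,0.85])

```text
time: 21.6
ee_pos: [0.4192, -0.1234, 0.3605]
tcp_rot: [-180.0, -0.0, 97.7]
wrist_force: [-0.3, 0.3, -0.4]
opening: 0.0726
```

```bash
python3 - <<'E'
from go import *
from fit import *
s=np.load('s.npy')
go([.658,-.09,.25],[180,0,97.22])
q=snap('scene','scene12.png')
for a in(.4,.51,.6):print(a,((proj(q,toW(s,[lidp(a,.178,.08),lidp(a,.178,-.08)]))-[60,0])*2).round(0).tolist())
cv2.imwrite('pics/c12.png',cv2.resize(q['image'][0:200,60:300,::-1],None,fx=2,fy=2))
for i in range(8): q2=bot.camera('scene')
print(np.abs(q2['image'].astype(int)-q['image']).max(axis=2)[40:200,100:300].max())
E
```

```text
t 21.6 pos [ 0.4192 -0.1234  0.3605] [-180.     -0.     97.73] op 0.0726 F [-0.3  0.3 -0.4] q [-16.4  -5.2  14.8 110.    0.   65.9]
xyz [0.024 6.029 2.761] dr [-0.    -0.     0.009]
0.4 [[461.0, 181.0], [362.0, 74.0]]
0.51 [[452.0, 165.0], [352.0, 57.0]]
0.6 [[443.0, 153.0], [342.0, 44.0]]
4
```

View pics/c12.png

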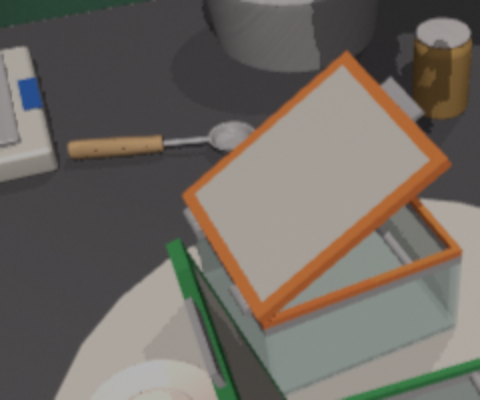

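The lid corners at (449,162) and (347,53) px in the crop correspond to about 0.53 rad. The picture doesn't change over 0.4 s, so the lid is at rest and the arm is clear of it.

```bash
python3 -c "
from workcell import bot
print(bot.job_done())"
```

```text
the job is handed in; nothing more can be done
None
```

The lid now rests ajar on the raised stay, and I handed the job in at about 22 s of the 54 s allowed. No verdict was reported.

- **Stay:** I gripped the knob and swung the stay up along its arc. After release it read only about 1.48 rad, less than planned. I nudged it with closed fingers until it met its stop; the reaction was 14 N. The picture then showed about 1.66 rad with the lid still wide open.
- **Lid:** I straddled the free edge with open fingers and pushed it forward from behind to roughly 1.0 rad. I then lifted clear, and it came down onto the stay.
- **Last checks:** The lid measured about 0.53 rad against the accepted 0.35 to 0.70. The picture did not change over 0.4 s, so it was at rest. The arm was well clear, with wrist force near zero.
- **Not checked directly:** The stay is hidden under the lid in the last picture. Its upright position follows from the lid resting at the expected angle.

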